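# Roll an empty paint pot into the lever-lid waste bin

## Task

Press down the bin's red lever to raise its lid and hold it until the empty paint pot has rolled off the chute into the bin, then let the lever come up slowly so that the lid closes fully without slamming. Work the lid with the lever alone: do not touch the lid or the pot, and leave the other things on the bench where they stand.

Things in the scene. Friction and masses are not known exactly. Their poses are not given: they have to be found in the camera images.
- bin: Fixed grey waste bin, 130 (x) x 120 (y) x 108 mm high, walls 4 mm, floor 5 mm, far (+x) wall 76 mm high. It stands on a fixed 350 x 600 mm board with a green cutting mat, top 6 to 34 mm above the table (differs each time). Origin: centre of the bin's underside, on the board's top; z up. The red lever sticks out of its -x side, a 64 mm wide chute out of its +x side, to x = 167 mm.
- pad (a point): Centre of the upper face of the red lever paddle (36 mm along the lever x 32 mm wide x 8 mm thick), where to press; it moves with the lever. At rest it is 164 mm from the bin's origin towards -x of the bin and 113 mm above the board, the paddle tilted 0.25 rad (outer end high); with the lever fully down it is 167 mm out and 68 mm above the board, tilted 0.25 rad the other way.
- lever_pivot (a point): Pivot of the lever, in the bin's frame at x = -78, y = 0, z = 85 mm; the lever turns about the bin's y axis, and the pad centre runs on a 90 mm radius about it.
- lever_angle (a joint): Lever angle, rad: 0 at rest (up), 0.5 fully pressed down (stop). Pressing takes about 3 to 5 N at the pad. It does not stay down: the lid's weight brings it back.
- lid_angle (a joint): Lid angle, rad: 0 closed, 0.9 fully open; always 1.8 times the lever angle. Let go, the lid falls shut in about 0.3 s and slams. It comes down gently if the pad is let up at about 20 mm/s (pad travel about 45 mm).
- lid: Aluminium lid, 133 x 124 x 5 mm with a yellow lip 22 mm deep along its far (+x) edge that holds the pot back on the chute. Hinged at the bin's front (-x) rim, 61 mm from the bin's centre and 112 mm above the board; the far edge rises to about 220 mm above the board. Origin on the hinge; x points along the lid away from the lever, z out of its upper face.
- pot: Empty paint pot, green with a white cap, 34 mm diameter x 40 mm long, lying on the chute (slopes 14 degrees down to the bin) with its axis, y, across it, resting against the lid's yellow lip. Origin: its centre; it turns as it rolls. It rolls into the bin by itself within about a second once the lid is more than about 0.3 rad open.
- dropper: Bystander: white dropper bottle with yellow tip, 25 mm diameter, 75 mm high, loose. Origin: centre of its underside.
- jar: Bystander: paint jar with blue cap, 48 mm diameter, 55 mm high, loose. Origin: centre of its underside.
- brushes: Bystander: blue holder 60 mm diameter, 85 mm high, with brushes to 140 mm, loose. Origin: centre of its underside.
- plane: Bystander: grey model aircraft, 130 mm long (its x) and 120 mm span, 45 mm high, loose. Origin: under its middle, on the board.
Things that resemble listed ones, but are neither listed nor needed, are in the scene too. There is more than one size of the pot; the job needs the middle-sized.

How it is judged:
By the outcome, as a careful person would: the job done as asked, in the order asked, and still so for the second after the job is handed in, with the robot touching nothing.
It also fails if it takes over 40 s, if anything falls off the work surface, if the arm or the gripper's body presses on something with over 40 N, if the wrist force passes 120 N, or if a joint passes its speed limit or range.

## Robot

A 6-joint arm with a two-finger parallel gripper is mounted at the origin on the work surface. World frame = base frame: x ahead of the robot, y to its left, z up, the work surface at z = 0. Lengths are in mm, angles in rad, forces in N, time in s.
With the tool pointing down it reaches from about 300 to 775 mm from the base axis. Payload 14.6 kg.
Tool frame: the origin (TCP) lies between the finger pads; the fingertips stand 19 mm ahead of it and the grasp point (between the pads) is the TCP; x points along the fingers, y is the direction in which the jaws open and shut, and the axes are right-handed (so a half turn about x gives the same grasp; the last joint's range is limited). The gripper opens to 94 mm and grips with 3 to 60 N. Pads are 16 mm wide; open, the fingers measure 119 mm over their backs; the gripper's body (75 mm by 177 mm) begins 78 mm behind the grasp point.
Start: joints at [1.241, 0.3, 1.521, -0, 1.321, -0.067], TCP at [142.88, 531.107, 224.446] pointing down, gripper open.
Joint ranges: [-3.03, 3.03], [-0.79, 2.21], [0.23, 2.52], [-1.04, 4.18], [0, 3.07], [-2.55, 2.55]. Speed limits (rad/s): [2.22, 2.22, 2.57, 3.14, 3.14, 3.14].

## Interface

Orientations are given as [roll, pitch, yaw] about the fixed x, y, z axes, in that order (R = Rz(yaw) Ry(pitch) Rx(roll)).
In Python, from cell import manip gives the robot as it stands.
- The arm moves only by the tool jog_arm, never from a script. Its argument "series" is one flat list of numbers, 7 for each row, row after row: the turn, a rotation vector about the world's x, y, z in rad, then the shift along the world's x, y, z in m, then the opening, from -1 (shut) to 1 (fully open). A call has 1 to 20 rows; each row is the pose to reach, as a shift and turn from the pose commanded when the call began; what a row does not reach only later rows make up. A row lasts 1/8 s, in which the tool goes at most 62.5 mm and 10.7 degrees, less where a joint would pass 70% of its speed; a pose out of reach is approached as far as the arm can. A call with a gripper value outside its range is refused whole. The fingers move at their own pace and stop on an object; "squeeze" is the grip in N (left out, the last holds). Time passes only in rows, so rows that repeat a pose let the fingers close. It gives the time, the measured TCP pose, the force and the opening at its end, in the units of the state.
- manip.read_state(): the state, without advancing time (a new reading comes with each control period).
- manip.camera(name): name is "scene" or "side" or "wrist"; returns a dict with "color" (480x640x3 uint8, blue, green, red), "range_z" (480x640 float32, mm along the optical axis (not along the pixel's ray), 0 where there is no reading), "fx", "fy", "cx", "cy" (pixels), "pose" (4x4, takes a point from camera to world coordinates); the wrist camera has in their place "mount" (4x4, takes a point from camera to tool coordinates, whose origin is the TCP and whose axes are the tool frame's). Camera axes: x right, y down, z forward; pixel columns grow to the right and rows downward; lengths in mm; the calibration is good to about 2 mm. A picture is of the moment at which its call begins: read the wrist's pose just before it.
- manip.sign_off(): hands the job in, once; it reports no verdict.
The state is a dict: "clock": time; "joints": joint angles; "qd": joint speeds; "effort": joint torques, N m; "eef_pos": TCP position; "eef_rot": TCP orientation; "wrist_force": force on the tool from outside, world axes, zero at the start; "moment": the same for the moment, N m; "finger_gap": finger opening in mm.
Only numpy, scipy, OpenCV 4.12 (cv2) and the standard library are available. Lean on these libraries where they do the work, as an engineer would, in place of code of your own. Each camera call takes 0.05 s, during which the arm holds its last target.

## Working session

There is one attempt and no reset: what is moved stays moved. The work goes in short steps, Python scripts to look and compute and a tool call to move; the robot and the scene stay as the last step left them, time stands still between calls to the robot, and variables do not carry over. Pictures are saved under pics/ and viewed, and the job is handed in when it is done.

Besides the shell and the picture viewer there is one more tool, called after "Emit:" as name(argument=value, ...), one argument or row to a line, values as JSON. jog_arm: Moves the arm, as the interface text tells. Its arguments: {"type":"object","properties":{"series":{"type":"array","items":{"type":"number"}},"squeeze":{"type":"number"}},"required":["series"]}

```bash
mkdir -p pics
python3 - <<'E'
from cell import manip
import cv2,numpy as np,pickle
s=manip.read_state();print(s)
for n in("scene","side"):
    c=manip.camera(n);cv2.imwrite(f"pics/{n}0.png",c["color"]);pickle.dump(c,open(n+"0.pkl","wb"));print(n,np.round(c["pose"],2).tolist())
E
```

```text
{'clock': 0.0, 'joints': array([ 1.24135502e+00,  3.00486894e-01,  1.52157164e+00,  2.11291321e-06,
        1.32071554e+00, -6.65963506e-02]), 'qd': array([-0.0003484 ,  0.00186543, -0.00014365,  0.0002244 , -0.00064918,
        0.00032561]), 'effort': array([ 1.99947266e-03, -5.31803834e+01, -3.52736521e+01,  7.09479419e-02,
        2.43659428e-02, -8.04113120e-05]), 'eef_pos': array([142.8280495 , 530.88121149, 223.88165386]), 'eef_rot': array([-1.63912497,  1.56961491, -1.90197045]), 'wrist_force': array([-0.26818522, -0.01647545,  0.93611362]), 'moment': array([-0.03162542,  0.01753384,  0.00175079]), 'finger_gap': 93.964716983771}
scene [[-0.32, 0.68, -0.66, 1235.83], [0.95, 0.23, -0.22, 275.33], [0.0, -0.7, -0.72, 841.15], [0.0, 0.0, 0.0, 1.0]]
side [[-1.0, -0.03, 0.02, 552.61], [-0.04, 0.7, -0.72, 760.28], [0.01, -0.72, -0.7, 822.31], [0.0, 0.0, 0.0, 1.0]]
```

View pics/scene0.png

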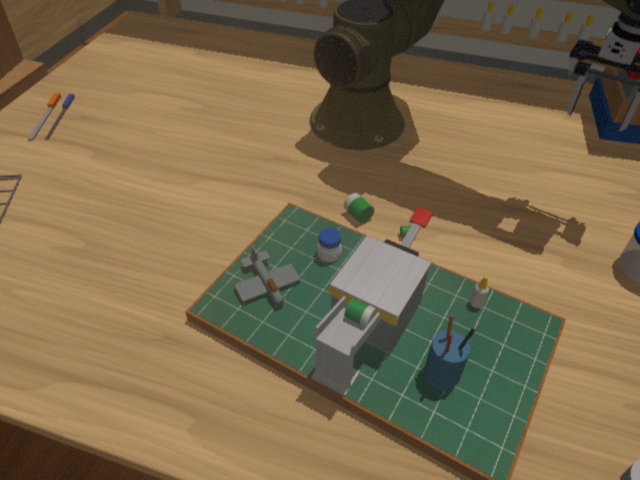

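View pics/side0.png

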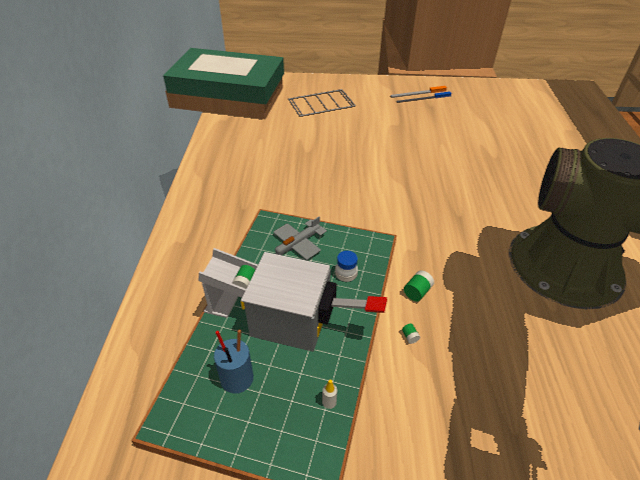

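The scene view shows the red paddle at about (421,217), the lid at (380,275) and the pot on the chute at (360,312). In the side view the paddle is at (376,304). Decoy pots lie on the table near the paddle.

```bash
cat > h.py <<'E'
import numpy as np,cv2,pickle
def cloud(c,T=None):
    T=c["pose"] if T is None else T
    z=c["range_z"];v,u=np.indices(z.shape)
    P=np.stack([(u-c["cx"])/c["fx"]*z,(v-c["cy"])/c["fy"]*z,z,np.ones_like(z)],-1)@np.asarray(T).T
    return P[...,:3]
E
python3 - <<'E'
from h import *
for n,box in(("scene",(395,195,440,250)),("side",(335,285,395,325))):
    c=pickle.load(open(n+"0.pkl","rb"));P=cloud(c);hsv=cv2.cvtColor(c["color"],cv2.COLOR_BGR2HSV)
    red=((hsv[...,0]<6)|(hsv[...,0]>174))&(hsv[...,1]>170)&(hsv[...,2]>90)&(c["range_z"]>0)
    m=np.zeros_like(red);x0,y0,x1,y1=box;m[y0:y1,x0:x1]=1;m&=red
    m=cv2.erode(m.astype(np.uint8),np.ones((2,2)))>0
    Q=P[m];print(n,"red",len(Q),Q.mean(0).round(1),Q.min(0).round(1),Q.max(0).round(1))
    top=Q; u,s,vt=np.linalg.svd(top-top.mean(0));print(s.round(1),vt.round(3).tolist())
    mat=(abs(hsv[...,0].astype(int)-78)<12)&(hsv[...,1]>100)&(c["range_z"]>0)
    Z=P[mat][:,2];print("mat z",np.median(Z),np.percentile(Z,[10,90]))
    h=np.median(Z)
    # lid: grey at height ~h+112..120
    g=(hsv[...,1]<60)&(abs(P[...,2]-h-115)<6)&(c["range_z"]>0)
    nl,lab,st,ce=cv2.connectedComponentsWithStats(g.astype(np.uint8));i=1+st[1:,4].argmax();L=P[lab==i]
    print("lid",st[i],ce[i].round(1),L.mean(0).round(1), cv2.minAreaRect(L[:,:2].astype(np.float32)))
    for nm,pts in dict(scene=[(421,217),(405,240),(359,208),(330,245),(481,290),(405,230)],side=[(376,304),(345,302),(420,286),(347,262),(330,392),(411,334)])[n] and [("p",dict(scene=[(421,217),(405,240),(359,208),(330,245),(481,290),(405,230)],side=[(376,304),(345,302),(420,286),(347,262),(330,392),(411,334)])[n])]:
        for u_,v_ in pts: print((u_,v_),P[v_,u_].round(1))
E
```

```text
scene red 213 [469.7 242.9 139.2] [450.7 227.2 133.5] [486.5 259.1 145.2]
[133.  118.3  23. ] [[0.961, -0.173, -0.215], [-0.18, -0.983, -0.017], [0.208, -0.055, 0.976]]
mat z 27.490793397188668 [25.62693713 29.38575834]
lid [ 330  236  101   88 4691] [380.7 276.7] [638.9 204.8 143.2] ((647.3587646484375, 200.32742309570312), (124.75052642822266, 168.6685791015625), 77.25601959228516)
(421, 217) [471.5 242.4 139.3]
(405, 240) [1235.8  275.3  841.1]
(359, 208) [377.  105.7  38.8]
(330, 245) [537.4  87.8  77.3]
(481, 290) [554.9 375.3  75.2]
(405, 230) [396.4 212.1  24.1]
side red 255 [465.9 243.9 141.7] [447.3 225.5 133.9] [483.5 260.2 148.9]
[150.5 142.8  24.3] [[-0.93, 0.287, 0.229], [-0.283, -0.958, 0.051], [0.234, -0.017, 0.972]]
mat z 29.467551237743635 [27.52645706 83.29409239]
lid [ 199  252  131   66 4156] [282.6 284.1] [636.4 207.2 145.1] ((675.1226806640625, 192.03662109375), (126.37651062011719, 228.46925354003906), 76.68189239501953)
(376, 304) [465.9 244.1 142.7]
(345, 302) [520.3 227.4 123.5]
(420, 286) [357.5 116.4  42.5]
(347, 262) [514.3  92.1  83.4]
(330, 392) [543.4 383.   81.5]
(411, 334) [384.9 225.3  24.8]
```

Run:
```python
from cell import manip
import numpy as np
from scipy.spatial.transform import Rotation as R
s=manip.read_state();M=R.from_euler('xyz',s["eef_rot"]);print(M.as_matrix().round(3))
for a in(-12,-13,-14):
    y=np.array([-np.sin(np.radians(a)),np.cos(np.radians(a)),0])
    for sg in(1,-1):
        yy=y*sg;x=np.array([0,0,-1.]);T=np.stack([x,yy,np.cross(x,yy)],1)
        print(a,sg,(R.from_matrix(T)*M.inv()).as_rotvec().round(4))
print(np.array([468,243.3])-s["eef_pos"][:2], "j1 change",np.arctan2(243.3,468)-s["joints"][0])
```

```text
[[-0.     0.26   0.966]
 [-0.001  0.966 -0.26 ]
 [-1.    -0.001 -0.   ]]
-12 1 [ 0.001  -0.0003  0.0533]
-12 -1 [-5.0000e-04 -1.5000e-03 -3.0882e+00]
-13 1 [ 0.001  -0.0003  0.0359]
-13 -1 [-5.0000e-04 -1.5000e-03 -3.1057e+00]
-14 1 [ 0.001  -0.0003  0.0184]
-14 -1 [-5.0000e-04 -1.5000e-03 -3.1232e+00]
[ 325.201667   -287.61319683] j1 change -0.7620044592828937
```

Emit:
jog_arm(
  series=[0,0,0.003,0.027,-0.024,0,-1,0,0,0.006,0.054,-0.048,0,-1,0,0,0.009,0.081,-0.072,0,-1,0,0,0.012,0.108,-0.096,0,-1,0,0,0.015,0.135,-0.12,0,-1,0,0,0.018,0.162,-0.144,0,-1,0,0,0.021,0.19,-0.168,0,-1,0,0,0.024,0.217,-0.192,0,-1,0,0,0.027,0.244,-0.216,0,-1,0,0,0.03,0.271,-0.24,0,-1,0,0,0.033,0.298,-0.264,0,-1,0,0,0.036,0.325,-0.288,0,-1,0,0,0.036,0.325,-0.288,-0.01,-1,0,0,0.036,0.325,-0.288,-0.02,-1,0,0,0.036,0.325,-0.288,-0.03,-1,0,0,0.036,0.325,-0.288,-0.03,-1,0,0,0.036,0.325,-0.288,-0.03,-1],
  squeeze=10,
)

```text
clock: 2.22
eef_pos: [467.8, 243.4, 194.7]
eef_rot: [0.594, 1.57, 0.368]
wrist_force: [0.3, -0.3, -0.2]
finger_gap: 0.1
```

Run:
```python
from cell import manip
import cv2,numpy as np,pickle
s=manip.read_state();print(s["clock"],s["eef_pos"],s["wrist_force"],s["finger_gap"])
cs=[manip.camera(n) for n in("scene","side")]
a=cs[0]["color"][130:330,300:500];b=cs[1]["color"][200:400,260:460]
cv2.imwrite("pics/m1.png",np.hstack([cv2.resize(i,(400,400),interpolation=2) for i in(a,b)]))
```

```text
2.225 [467.76340357 243.43472185 194.71164222] [ 0.3092633  -0.25308168 -0.24271988] 0.14976684896698136
```

View pics/m1.png

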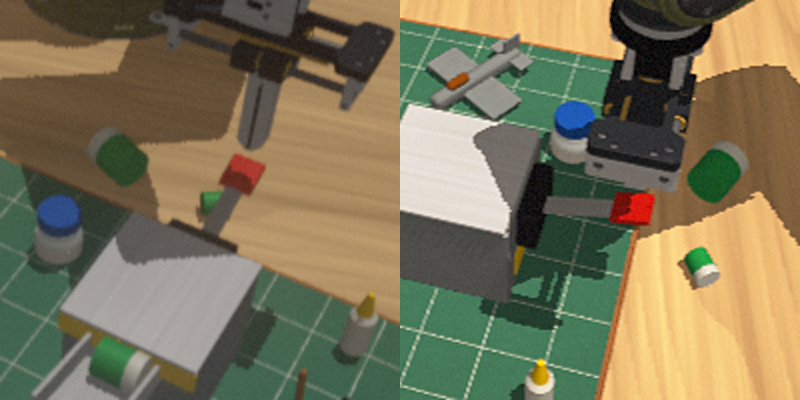

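Fingertips are above the red pad in both views (scene crop about (250,150) over the pad at (242,175)). Next I lower them to touch.

Emit:
jog_arm(
  series=[0,0,0,0,0,-0.006,-1,0,0,0,0,0,-0.012,-1,0,0,0,0,0,-0.018,-1,0,0,0,0,0,-0.024,-1,0,0,0,0,0,-0.028,-1,0,0,0,0,0,-0.032,-1,0,0,0,0,0,-0.036,-1,0,0,0,0,0,-0.04,-1,0,0,0,0,0,-0.04,-1],
)

```text
clock: 3.45
eef_pos: [467.8, 243.1, 154.2]
eef_rot: [-2.624, 1.571, -2.85]
wrist_force: [-0.1, 0.1, 0.8]
finger_gap: 0.8
```

Run:
```python
from cell import manip
import cv2,numpy as np,pickle
s=manip.read_state();print(s["clock"],s["eef_pos"],s["wrist_force"],s["finger_gap"])
cs=[manip.camera(n) for n in("scene","side")]
a=cs[0]["color"][130:330,300:500];b=cs[1]["color"][200:400,260:460]
cv2.imwrite("pics/m2.png",np.hstack([cv2.resize(i,(400,400),interpolation=2) for i in(a,b)]))
```

```text
3.45 [467.83858985 243.13208532 154.18747361] [-0.09140341  0.06079519  0.77201281] 0.7980526947497365
```

View pics/m2.png

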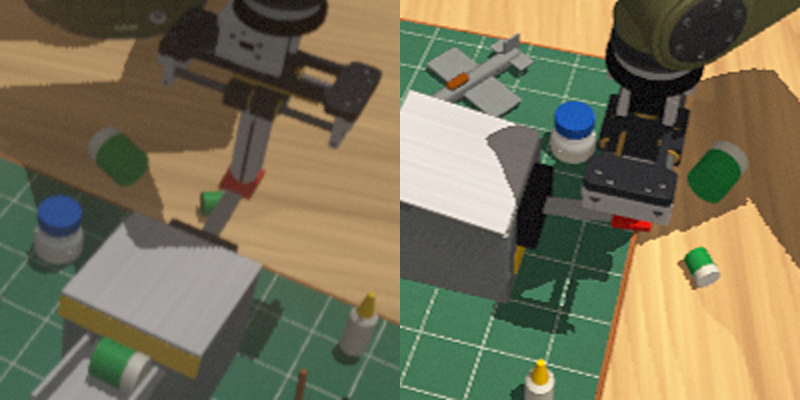

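The pad is in contact and the lid lip has lifted slightly: more yellow shows at crop (130,340). I'll press on down and hold.

Emit:
jog_arm(
  series=[0,0,0,0,0,-0.004,-1,0,0,0,0,0,-0.008,-1,0,0,0,0,0,-0.012,-1,0,0,0,0,0,-0.016,-1,0,0,0,0,0,-0.02,-1,0,0,0,0,0,-0.024,-1,0,0,0,0,0,-0.028,-1,0,0,0,0,0,-0.032,-1,0,0,0,0,0,-0.034,-1,0,0,0,0,0,-0.034,-1,0,0,0,0,0,-0.034,-1,0,0,0,0,0,-0.034,-1,0,0,0,0,0,-0.034,-1,0,0,0,0,0,-0.034,-1,0,0,0,0,0,-0.034,-1,0,0,0,0,0,-0.034,-1,0,0,0,0,0,-0.034,-1,0,0,0,0,0,-0.034,-1],
)

```text
clock: 5.8
eef_pos: [467.9, 243.1, 120.4]
eef_rot: [-2.875, 1.571, -3.101]
wrist_force: [0.9, -0.5, 3.5]
finger_gap: 0.9
```

Run:
```python
from cell import manip
import cv2,numpy as np,pickle
s=manip.read_state();print(s["clock"],s["eef_pos"],s["wrist_force"],s["finger_gap"])
cs=[manip.camera(n) for n in("scene","side")]
a=cs[0]["color"][190:390,270:470];b=cs[1]["color"][200:400,190:390]
cv2.imwrite("pics/m3.png",np.hstack([cv2.resize(i,(400,400),interpolation=2) for i in(a,b)]))
```

```text
5.8 [467.87515885 243.11583851 120.43118436] [ 0.90527467 -0.5110799   3.50900043] 0.9419512633121543
```

View pics/m3.png

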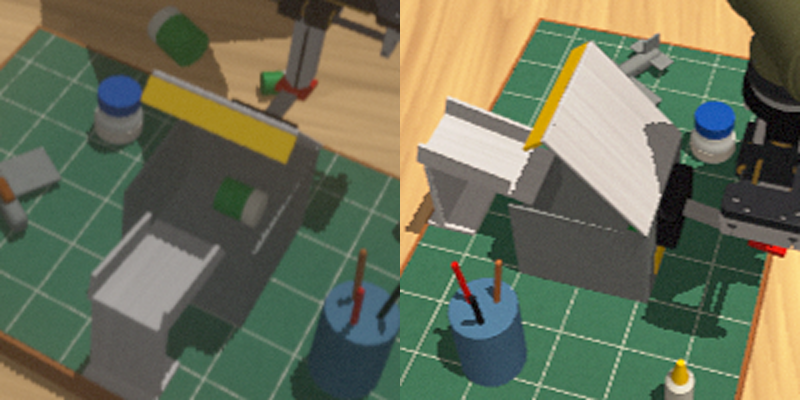

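The lid is open, the chute is empty, and the pot is in the bin (crop (240,200)). Next I let the lever up at about 16 mm/s, slower near the end.

Emit:
jog_arm(
  series=[0,0,0,0,0,0.001,-1,0,0,0,0,0,0.003,-1,0,0,0,0,0,0.005,-1,0,0,0,0,0,0.007,-1,0,0,0,0,0,0.009,-1,0,0,0,0,0,0.011,-1,0,0,0,0,0,0.013,-1,0,0,0,0,0,0.015,-1,0,0,0,0,0,0.017,-1,0,0,0,0,0,0.019,-1,0,0,0,0,0,0.021,-1,0,0,0,0,0,0.023,-1,0,0,0,0,0,0.025,-1,0,0,0,0,0,0.027,-1,0,0,0,0,0,0.029,-1,0,0,0,0,0,0.03,-1,0,0,0,0,0,0.031,-1,0,0,0,0,0,0.032,-1,0,0,0,0,0,0.033,-1],
)

```text
clock: 8.28
eef_pos: [467.9, 243.1, 153.5]
eef_rot: [-0.121, 1.571, -0.348]
wrist_force: [2.6, -1.1, 2.1]
finger_gap: 0.3
```

Emit:
jog_arm(
  series=[0,0,0,0,0,0.001,-1,0,0,0,0,0,0.002,-1,0,0,0,0,0,0.003,-1,0,0,0,0,0,0.004,-1,0,0,0,0,0,0.005,-1,0,0,0,0,0,0.006,-1,0,0,0,0,0,0.007,-1,0,0,0,0,0,0.008,-1,0,0,0,0,0,0.009,-1,0,0,0,0,0,0.01,-1,0,0,0,0,0,0.011,-1,0,0,0,0,0,0.012,-1,0,0,0,0,0,0.013,-1,0,0,0,0,0,0.014,-1,0,0,0,0,0,0.015,-1,0,0,0,0,0,0.016,-1,0,0,0,0,0,0.017,-1,0,0,0,0,0,0.018,-1],
)

```text
clock: 10.52
eef_pos: [467.9, 243.1, 171.5]
eef_rot: [2.68, 1.571, 2.454]
wrist_force: [-0.7, -0.9, 0.1]
finger_gap: 0.2
```

Emit:
jog_arm(
  series=[0,0,0,0,0,0.005,-1,0,0,0,0,0,0.012,-1,0,0,0,0,0,0.02,-1,0,0,0,0,0,0.03,-1,0,0,0,0,0,0.04,-1,0,0,0,0,0,0.04,-1,0,0,0,0,0,0.04,-1],
)

```text
clock: 11.4
eef_pos: [467.8, 243.0, 211.2]
eef_rot: [-2.4, 1.57, -2.627]
wrist_force: [0.5, -1.3, -0.4]
finger_gap: 0.7
```

Run:
```python
from cell import manip
from h import *
s=manip.read_state();print(s["clock"],s["eef_pos"],s["wrist_force"],s["finger_gap"])
cs=[manip.camera(n) for n in("scene","side")]
a=cs[0]["color"][190:390,250:500];b=cs[1]["color"][200:400,190:440]
cv2.imwrite("pics/m4.png",np.hstack([cv2.resize(i,(400,320),interpolation=2) for i in(a,b)]))
for n,c in zip(("scene","side"),cs):
    o=pickle.load(open(n+"0.pkl","rb"));P=cloud(c);O=cloud(o)
    for u,v in dict(scene=[(365,255),(390,300),(345,285),(410,270)],side=[(265,270),(310,270),(260,310),(300,320)])[n]:print(n,u,v,O[v-2:v+3,u-2:u+3].mean((0,1)).round(1),P[v-2:v+3,u-2:u+3].mean((0,1)).round(1))
    hsv=cv2.cvtColor(c["color"],cv2.COLOR_BGR2HSV)
    red=((hsv[...,0]<6)|(hsv[...,0]>174))&(hsv[...,1]>170)&(hsv[...,2]>60)
    Q=P[red&(abs(P[...,0]-468)<30)&(abs(P[...,1]-243)<30)];print(n,"red",Q.mean(0))
```

```text
11.4 [467.77757854 243.0477888  211.19128707] [ 0.47384814 -1.26941126 -0.44918688] 0.6768418030424531
scene 365 255 [601.1 168.1 143.3] [601.1 168.1 143.3]
scene 390 300 [682.8 230.3 143.1] [682.7 230.3 143. ]
scene 345 285 [676.2 153.6 143.2] [676.  153.6 143. ]
scene 410 270 [609.8 248.4 143.1] [609.8 248.4 143. ]
scene red [467.84379278 242.62058692 139.62774246]
side 265 270 [672.7 175.4 145.1] [672.7 175.5 145.2]
side 310 270 [587.6 171.9 145.5] [587.6 171.7 145.3]
side 260 310 [673.7 253.8 125.5] [673.7 253.4 125. ]
side 300 320 [600.3 270.6 123.1] [600.3 270.5 123.1]
side red [466.58011144 242.94000295 141.33357411]
```

View pics/m4.png

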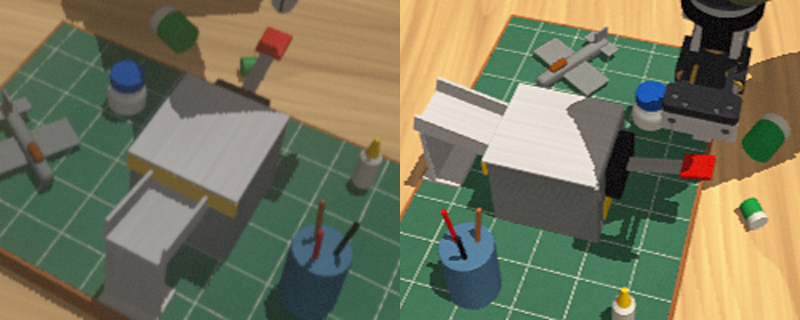

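The lid is closed at its original depth readings, the chute is empty, the bystanders are where they were, and the tool is clear. I'm handing in.

```bash
python3 -c "
from cell import manip
print(manip.sign_off())"
```

```text
the job is handed in; nothing more can be done
None
```

I pressed the red lever with the closed fingertips, and the pot rolled off the chute into the bin while I held the lid open. I then let the pad up at about 16 mm/s, slowing to 8 mm/s near the end, and backed off clear. The job was handed in at about 11.5 s.

- **Pot:** while the lid was open, the picture showed the pot inside the bin and the chute empty.
- **Lid and lever:** after closing, the lid surface read within about 0.5 mm of its starting depth, and the lever pad was back at its rest height.
- **Bystanders:** in the last pictures they look to be standing where they were; I checked this by eye only.
- **Forces:** the readings at the end of each move stayed below about 4 N.
- **Not measured:** I did not measure the lid's speed as it closed; that it shut gently rests on the slow pad release.

No check failed or disagreed.

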